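# Discard an expired stain kit with the tilting dump cradle

## Robot

A 6-joint arm with a two-finger parallel gripper is mounted at the origin on a cart in front of the work surface, level with it; the furniture and walls round the work are solid. World frame = base frame: x ahead of the robot, y to its left, z up, the work surface at z = 0. Lengths are in m, angles in rad, forces in N, time in s.
With the tool pointing down it reaches from about 0.425 to 0.95 m from the base axis. Payload 3.5 kg.
Tool frame: the origin (TCP) lies midway between the tips of the shut fingers; the grasp point (between the pads) lies 19 mm behind it; z points along the fingers, y is the line along which they close (so a half turn about z gives the same grasp; the last joint's range is limited). The gripper opens to 85 mm and grips with 20 to 120 N. Pads are 22 mm wide; open, the fingers measure 114 mm over their backs; the gripper's body (76 mm by 85 mm) begins 54 mm behind the grasp point. The pads swing forward as they close: fully open they stand 13 mm farther back than shut.
Start: joints at [1.155, 0.286, 1.577, -0, 1.279, -0.15], TCP at [0.177, 0.651, 0.231] pointing down, gripper open.
Joint ranges: [-2.77, 2.77], [-0.9, 2.22], [0.21, 2.48], [-1.53, 4.67], [0.24, 2.81], [-2.84, 2.84]. Speed limits (rad/s): [2.79, 2.79, 3.14, 3.14, 3.14, 3.14].

## Interface

Orientations are given as a unit quaternion [x, y, z, w].
In Python, from plant import get_state, read_camera, ctrl gives the robot as it stands.
- The arm moves only by the shell command python3 -m crank 'ROWS' [FORCE]. ROWS is JSON, a list of rows, each a list of 3 entries, a list of its own where there are three numbers: the shift along the tool's x, y, z in mm, then the turn about the tool's z in degrees, then the closure in counts, from 0 (fully open) to 255 (shut). In form: [[[tx, ty, tz], yaw, claw], ...]. A call has 1 to 10 rows; each row is the pose to reach, as a shift and turn from the pose commanded when the call began, along the tool's axes at that moment; what a row does not reach only later rows make up. A row lasts 1/10 s, in which the tool goes at most 50 mm and 8.59 degrees, less where a joint would pass 70% of its speed; a pose out of reach is approached as far as the arm can. A call with a gripper value outside its range is refused whole. The fingers move at their own pace and stop on an object; FORCE is the grip in N (left out, the last holds). Time passes only in rows, so rows that repeat a pose let the fingers close. It gives the time, the measured TCP pose, the force, the opening and the grip force at its end, in the units of the state.
- get_state(): the state, without advancing time (a new reading comes with each control period).
- read_camera(name): name is "scene" or "top" or "wrist"; returns a dict with "frame" (400x640x3 uint8, blue, green, red), "range_z" (400x640 float32, m along the optical axis (not along the pixel's ray), 0 where there is no reading), "vfov" (degrees; the focal length in pixels is half the picture's height over the tangent of half this angle, whatever the lens; pixels are square), "cx", "cy" (the principal point, pixels), "k1" (the pictures are not rectified: a ray, as slopes to the right and down, at radius r is drawn at 1 + k1 r^2 times it, then the intrinsics apply), "origin" and "orientation" of the camera in the world. Camera axes: x right, y down, z forward; pixel columns grow to the right and rows downward; lengths in m; the calibration is good to about 2 mm. A picture is of the moment at which its call begins.
- ctrl.sign_off(): hands the job in; it is judged then, once.
The state is a dict: "time": time; "qpos": joint angles; "dq": joint speeds; "joint_efforts": joint torques, N m; "eef_pos": TCP position; "tcp_rot": TCP orientation; "contact_force": force on the tool from outside, world axes, zero at the start; "wrist_torque": the same for the moment, N m; "opening": opening from 0.0 (shut) to 1.0 (fully open); "finger_force": force on a finger pad.
Only numpy, scipy, OpenCV 4.12 (cv2) and the standard library are available. Lean on these libraries where they do the work, as an engineer would, in place of code of your own. Each camera call takes 0.05 s, during which the arm holds its last target. There are 200 camera calls.

## Task

This stain kit has expired: put all its amber dropper bottles into the upright steel bucket of the dump cradle, then swing the crank fully over so that the bucket empties them into the catch tray below, and swing it back until the bucket is fully upright again. Stack the small closed cartons of the kit squarely into one column on the largest carton, which stays where it stands (before or after the bottles, as you like). Leave the specimen cup and the timer alone.

Things in the scene. Friction and masses are not known exactly. Their poses are not given: they have to be found in the camera images.
- cradle: bench-top dump cradle, fixed: grey base, two upright aluminium posts (222 mm high, 50 mm wide in y, at x -87 and +87 mm) and between them a steel bucket on a horizontal pivot. Origin: on the worktop midway between the posts, below the pivot. z up; x along the pivot axis (crank at the -x end, nearest the robot); +y is the side the bucket tips to
- catch_tray (a point): centre of the floor of the cradle's open catch tray, 45 mm to +y of the cradle's origin and 8 mm up; axes as the cradle's. Inside 148 mm (x) by 228 mm (y), wall tops 58 mm above the worktop; it lies below the bucket and to its +y side
- cradle_pivot (a point): point on the pivot axis midway between the posts, 200 mm above the worktop; axes as the cradle's
- bucket (a joint): tilt of the bucket with its crank, rad: 0 = bucket upright (a stop), growing as it tips towards the cradle's +y, 2.2 = fully tipped (a stop). Stiff, stays where it is left; about 2 to 4 N at the crank handle moves it
- bucket_floor (a point): centre of the bucket's inner floor, 40 mm below the pivot when upright; axes turn with the bucket, equal to the cradle's when upright. Floor 142 mm long (x), 62 mm wide (y); open on top, walls 74 mm high, the +y wall leaning outwards as a pouring lip (from y = 31 at the floor to 66 mm at the rim)
- crank_handle (a point): middle of the black round crank handle: rod 16 mm thick, 66 mm long, parallel to the cradle's x, free end to -x; at x = -135 mm in the cradle's frame. At bucket tilt a it is 100 sin(a - 1.1) mm in y and 100 cos(a - 1.1) mm in z from the pivot axis; flat crank arm at its inner end (x = -100). Pinched from above, it can turn between the fingers along its arc
- base_carton_mid (a point): centre of the base carton: the largest closed cardboard carton, 75 (x) x 110 (y) x 60 mm high (z up), 0.9 kg, loose; the column is built on it where it stands. This point is 30 mm above its underside
- bottle_1_mid (a point): middle of an amber glass stain bottle with a closed rubber dropper cap (may be absent): 100 mm tall in all, body 37 mm in diameter up to 60 mm, cap 21 mm in diameter from 61 to 99 mm, about 160 g with its thick glass foot; z points from foot to cap, and this point is 50 mm above the foot
- bottle_2_mid (a point): middle of an amber glass stain bottle with a closed rubber dropper cap (may be absent): 100 mm tall in all, body 37 mm in diameter up to 60 mm, cap 21 mm in diameter from 61 to 99 mm, about 160 g with its thick glass foot; z points from foot to cap, and this point is 50 mm above the foot
- bottle_3_mid (a point): middle of an amber glass stain bottle with a closed rubber dropper cap (may be absent): 100 mm tall in all, body 37 mm in diameter up to 60 mm, cap 21 mm in diameter from 61 to 99 mm, about 160 g with its thick glass foot; z points from foot to cap, and this point is 50 mm above the foot
- carton_1_mid (a point): centre of a small closed cardboard carton (may be absent), 60 (x) x 95 (y) x 40 mm high (z up; either face may be up in the column), about 0.2 kg; this point is 20 mm above its underside
- carton_2_mid (a point): centre of a small closed cardboard carton (may be absent), 60 (x) x 95 (y) x 40 mm high (z up; either face may be up in the column), about 0.2 kg; this point is 20 mm above its underside
- carton_3_mid (a point): centre of a small closed cardboard carton (may be absent), 60 (x) x 95 (y) x 40 mm high (z up; either face may be up in the column), about 0.2 kg; this point is 20 mm above its underside
- carton_4_mid (a point): centre of a small closed cardboard carton (may be absent), 60 (x) x 95 (y) x 40 mm high (z up; either face may be up in the column), about 0.2 kg; this point is 20 mm above its underside
- specimen_cup: bystander: specimen cup with a yellow lid, 66 mm wide, 69 mm high; origin at the centre of its underside
- timer: bystander: small white bench timer, 48x68x32 mm; origin at the centre of its underside
Mind the look-alikes: they are no part of the job. What is shaped like the part that bears base_carton_mid but purple is not meant.

How it is judged:
On the way, in this order (a step that is already met when the one before it is completed fails the run):
1. all bottles present lie or stand in the bucket, released, with the bucket upright (within 0.4 rad) (x of bottle_1_mid in the frame of bucket_floor between -0.074 and 0.074 m and y of bottle_1_mid in the frame of bucket_floor between -0.04 and 0.065 m and z of bottle_1_mid in the frame of bucket_floor between 0 and 0.08 m and contact force between each of bottle_1, bottle_2, bottle_3 and the fingers below 0.1 N and linear speed of each of bottle_1, bottle_2, bottle_3 below 0.05 m/s and x of bottle_2_mid in the frame of bucket_floor between -0.074 and 0.074 m and y of bottle_2_mid in the frame of bucket_floor between -0.04 and 0.065 m and z of bottle_2_mid in the frame of bucket_floor between 0 and 0.08 m and x of bottle_3_mid in the frame of bucket_floor between -0.074 and 0.074 m and y of bottle_3_mid in the frame of bucket_floor between -0.04 and 0.065 m and z of bottle_3_mid in the frame of bucket_floor between 0 and 0.08 m and value of joint bucket below 0.4 rad), for 0.2 s.
2. the bucket is swung over (beyond 1.9 rad) (value of joint bucket above 1.9 rad), for 0.2 s.
3. all bottles are in the catch tray and the bucket is upright again (within 0.15 rad) (x of bottle_1_mid in the frame of cradle between -0.08 and 0.08 m and y of bottle_1_mid in the frame of cradle between -0.08 and 0.17 m and z of each of bottle_1_mid, bottle_2_mid, bottle_3_mid in the frame of cradle below 0.09 m and x of bottle_2_mid in the frame of cradle between -0.08 and 0.08 m and y of bottle_2_mid in the frame of cradle between -0.08 and 0.17 m and x of bottle_3_mid in the frame of cradle between -0.08 and 0.08 m and y of bottle_3_mid in the frame of cradle between -0.08 and 0.17 m and value of joint bucket below 0.15 rad), for 0.2 s.
At the end, for the whole second after the job is handed in: All bottles rest in the catch tray, the bucket is upright (0.15 rad), all small cartons form one column on the base carton: each centred on it within 15 mm, square within 0.15 rad, flat within 0.06 rad (either face up), at rest; base carton moved under 30 mm (all of step 3 and distance of base_carton_mid from where it was at the start of the episode below 0.03 m and angle between base_carton_mid's own z axis and vertical below 0.05 rad and horizontal distance between each of carton_1_mid, carton_2_mid, carton_3_mid, carton_4_mid and base_carton_mid below 0.015 m and angle between the x axis of each of carton_1_mid, carton_2_mid, carton_3_mid, carton_4_mid and the x axis of base_carton_mid, either way round below 0.15 rad and angle between the z axis of each of carton_1_mid, carton_2_mid, carton_3_mid, carton_4_mid and the z axis of base_carton_mid, either way round below 0.06 rad and height (world z) of each of carton_1_mid, carton_2_mid, carton_3_mid, carton_4_mid above 0.07 m and linear speed of each of carton_1, carton_2, carton_3, carton_4 below 0.02 m/s and linear speed of each of bottle_1, bottle_2, bottle_3 below 0.03 m/s); the robot touches nothing.
It fails at once if a bystander (cup, timer) is moved by more than 30 mm (distance of any of specimen_cup, timer from where it was at the start of the episode above 0.03 m).
Of bottle_1, bottle_2, bottle_3 only 2 to 3 are there at a start; the rules pass over those that are not, and their reading is None.
Of carton_1, carton_2, carton_3, carton_4 only 3 to 4 are there at a start; the rules pass over those that are not, and their reading is None.
At some moment in a run one of bottle_1, bottle_2, bottle_3 may be knocked a few centimetres aside while the robot is not near it.
Once in a run the grip may slacken for a moment while it holds something.
It also fails if it takes over 210 s, if anything falls off the work surface, if the arm or the gripper's body presses on something with over 40 N, if the wrist force passes 120 N, or if a joint passes its speed limit or range.

## Working session

There is one attempt and no reset: what is moved stays moved. The work goes in short steps, Python scripts to look and compute and a shell command to move; the robot and the scene stay as the last step left them, time stands still between calls to the robot, and variables do not carry over. Pictures are saved under pics/ and viewed, at most 14 in all, crops included, and the job is handed in when it is done.

```bash
ls; mkdir -p pics; cat > h.py <<'E'
import numpy as np,cv2,pickle
from plant import get_state,read_camera,ctrl
from scipy.spatial.transform import Rotation as R
def cam(n):
    c=read_camera(n);h,w=c['frame'].shape[:2]
    c['f']=h/2/np.tan(np.radians(c['vfov'])/2);c['R']=R.from_quat(c['orientation']).as_matrix();c['o']=np.array(c['origin']);return c
def ray(c,u,v):
    x=np.stack([(np.asarray(u,float)-c['cx'])/c['f'],(np.asarray(v,float)-c['cy'])/c['f']],-1)
    y=x.copy()
    for _ in range(20): y=x/(1+c['k1']*(y**2).sum(-1,keepdims=True))
    return np.concatenate([y,np.ones(y.shape[:-1]+(1,))],-1)
def plane(c,u,v,z):
    d=ray(c,u,v)@c['R'].T; return c['o']+d*((z-c['o'][2])/d[...,2])[...,None]
def cloud(c):
    v,u=np.mgrid[:400,:640]; return (ray(c,u,v)*c['range_z'][...,None])@c['R'].T+c['o']
def proj(c,p):
    q=(np.asarray(p)-c['o'])@c['R']; s=q[...,:2]/q[...,2:]; s=s*(1+c['k1']*(s**2).sum(-1,keepdims=True)); return s*c['f']+[c['cx'],c['cy']]
def yaw(s): 
    m=R.from_quat(s['tcp_rot']).as_matrix(); return m
E
python3 - <<'E'
from h import *
for n in('scene','top','wrist'):
    c=cam(n);cv2.imwrite(f'pics/{n}0.png',c['frame']);print(n,c['o'],c['R'].round(2).tolist(),c['vfov'],c['k1'],(c['range_z']>0).mean())
s=get_state();print(s); print(yaw(s).round(3))
E
```

```text
pics
scene [-6.41852362e-04 -4.33475979e-01  1.00433651e+00] [[0.66, -0.58, 0.49], [-0.75, -0.51, 0.42], [0.0, -0.64, -0.77]] 51.299318326623215 -0.045906249130991686 0.9540859375
top [0.27742863 0.00821485 1.34923669] [[0.03, -0.98, 0.19], [-1.0, -0.02, 0.02], [-0.01, -0.19, -0.98]] 54.88081117469903 -0.07470971993701694 0.99622265625
wrist [0.11266405 0.66880376 0.37209273] [[0.26, 0.93, 0.26], [0.96, -0.25, -0.07], [-0.0, 0.27, -0.96]] 59.39466608642304 -0.07504907919243291 0.9961484375
{'time': 0.15, 'qpos': array([ 1.15499558e+00,  2.87016394e-01,  1.57783985e+00, -2.72924007e-06,
        1.27858334e+00, -1.49979461e-01]), 'dq': array([ 0.00061427, -0.00137099, -0.00233542,  0.00146776,  0.00123975,
       -0.00040866]), 'joint_efforts': array([ 6.96878469e-04, -4.06607008e+01, -2.93138552e+01, -1.51225045e-04,
        3.98428005e-03,  1.46389130e-06]), 'eef_pos': array([0.17707557, 0.65083479, 0.23022924]), 'tcp_rot': array([ 1.32519227e-01,  9.91180005e-01, -8.87122855e-04, -2.56513727e-04]), 'contact_force': array([ 0.56223736,  0.65092291, -0.78956647]), 'wrist_torque': array([-0.03922062, -0.02696783,  0.00522998]), 'finger_force': 0.0, 'opening': 1.0027507615515752}
[[-0.965  0.263 -0.001]
 [ 0.263  0.965 -0.002]
 [ 0.    -0.002 -1.   ]]
```

View pics/top0.png

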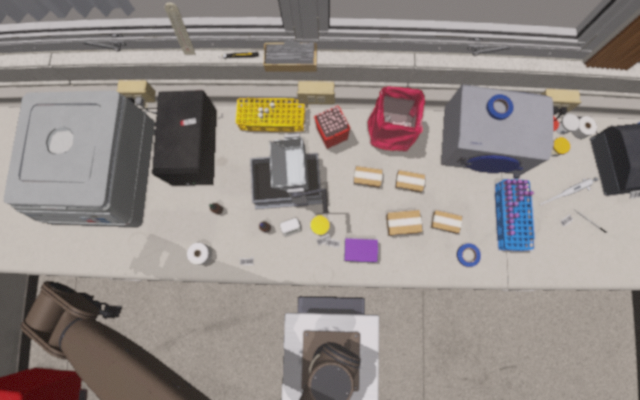

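View pics/scene0.png

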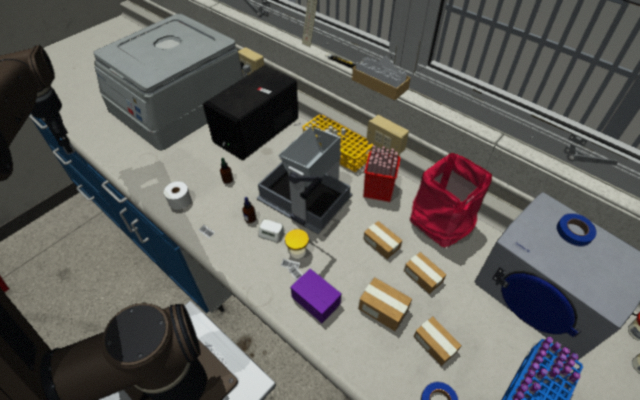

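Top view: base carton about (405,222), small cartons about (368,177), (410,181) and (447,222), purple look-alike about (361,250). Bottles about (216,208) and (265,227), cup (320,225), timer (290,226), cradle about (287,172). Scene view agrees. Next I'll check a close crop.

```bash
python3 - <<'E'
from h import *
t=cam('top');s=cam('scene')
pickle.dump((t,s),open('c0.pkl','wb'))
a=cv2.resize(t['frame'][120:270,190:480],None,fx=2.7,fy=2.7,interpolation=cv2.INTER_CUBIC)[:400]
b=cv2.resize(s['frame'][110:370,200:480],None,fx=2.1,fy=2.1,interpolation=cv2.INTER_CUBIC)
cv2.imwrite('pics/t1.png',a);cv2.imwrite('pics/s1.png',b)
for n,c in(('top',t),('scene',s)):
    P=cloud(c)
    px={'top':[(405,222),(368,177),(410,181),(447,222),(361,250),(216,208),(265,227),(320,225),(290,226),(315,90),(135,88)],'scene':[(385,303),(382,238),(425,272),(437,340),(316,295),(227,175),(249,210),(297,242),(270,230),(388,130)]}[n]
    for u,v in px: print(n,(u,v),P[v,u].round(3),c['frame'][v,u])
E
```

```text
top (405, 222) [ 0.464 -0.24   0.058] [211 213 217]
top (368, 177) [ 0.622 -0.115  0.044] [204 207 213]
top (410, 181) [ 0.612 -0.263  0.042] [207 210 215]
top (447, 222) [ 0.469 -0.387  0.045] [209 212 216]
top (361, 250) [ 0.366 -0.091  0.065] [178  88 148]
top (216, 208) [0.497 0.406 0.059] [48 54 65]
top (265, 227) [0.436 0.234 0.057] [57 60 70]
top (320, 225) [0.446 0.047 0.07 ] [ 61 204 217]
top (290, 226) [0.445 0.152 0.031] [214 212 216]
top (315, 90) [0.881 0.073 0.176] [147 183 199]
top (135, 88) [0.887 0.692 0.171] [148 185 202]
scene (385, 303) [ 0.453 -0.248  0.063] [122 165 189]
scene (382, 238) [ 0.621 -0.121  0.041] [190 208 211]
scene (425, 272) [ 0.604 -0.272  0.045] [170 193 198]
scene (437, 340) [ 0.467 -0.394  0.04 ] [199 215 212]
scene (316, 295) [ 0.358 -0.106  0.064] [155  50 109]
scene (227, 175) [0.495 0.396 0.04 ] [ 3 10 20]
scene (249, 210) [0.436 0.224 0.058] [ 4 11 29]
scene (297, 242) [0.441 0.037 0.068] [ 29 200 220]
scene (270, 230) [0.437 0.142 0.032] [205 209 205]
scene (388, 130) [0.873 0.057 0.175] [108 155 170]
```

View pics/s1.png

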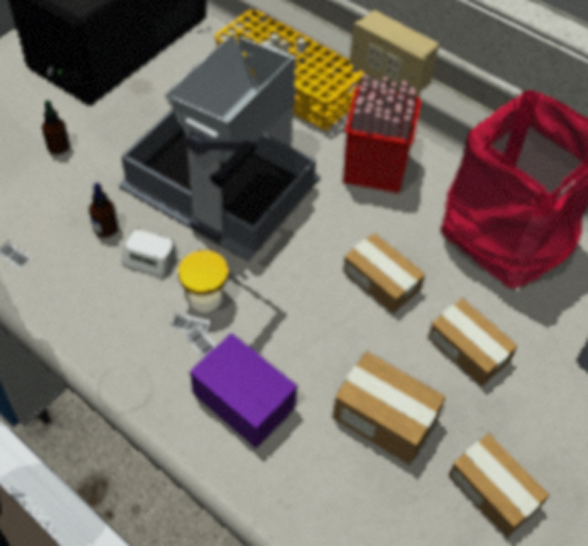

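View pics/t1.png

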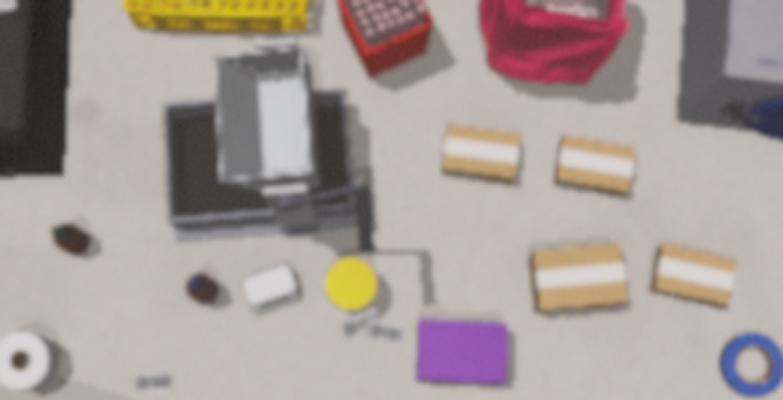

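The crops confirm the choice. The tan base carton with white tape is the biggest of its kind, the three small tan cartons are at (480,150), (595,165) and (695,275), and the purple box is the look-alike. There are two amber bottles (caps greenish and bluish), and the bucket is upright with its crank on the -y side. Now I'll measure.

```bash
cat >> h.py <<'E'
def rect(P,m,z=None):
    p=P[m]; zt=np.median(p[:,2]); r=cv2.minAreaRect(p[:,:2].astype(np.float32)*1000)
    (x,y),(w,h),a=r
    if w>h: a+=90;w,h=h,w
    a=(a+90)%180-90   # direction of short side, deg from world x
    return np.round([x,y,zt*1000,w,h,a],1)
def cartons(c,world=None,zc=None):
    P=cloud(c);f=c['frame'].astype(int);b,g,r=f[...,0],f[...,1],f[...,2]
    hsv=cv2.cvtColor(c['frame'],cv2.COLOR_BGR2HSV)
    tan=((hsv[...,0]>8)&(hsv[...,0]<24)&(hsv[...,1]>75)&(hsv[...,2]>70)).astype(np.uint8)
    tan=cv2.morphologyEx(tan,cv2.MORPH_CLOSE,np.ones((17,17)))
    ok=(P[...,0]>.36)&(P[...,0]<.8)&(P[...,1]<.0)&(P[...,1]>-.6)&(P[...,2]>.02)
    n,l,st,ct=cv2.connectedComponentsWithStats((tan*ok).astype(np.uint8))
    out=[]
    for i in range(1,n):
        if st[i,4]<120: continue
        m=l==i; zt=np.percentile(P[m][:,2],80); mt=m&(abs(P[...,2]-zt)<.012)
        mt=cv2.morphologyEx(mt.astype(np.uint8),cv2.MORPH_OPEN,np.ones((3,3)))>0
        v,u=np.nonzero(mt); zt=np.median(P[mt][:,2]); Q=plane(c,u,v,zt)
        r=rect(Q,slice(None)); r2=rect(P,mt); out.append((ct[i].round(0).tolist(),int(m.sum()),r.tolist(),r2.tolist()))
    return out
E
python3 - <<'E'
from h import *
t,s=pickle.load(open('c0.pkl','rb'))
for n,c in(('top',t),('scene',s)):
    for o in cartons(c): print(n,*o)
    P=cloud(c); 
    # bottles
    v=c['frame'].max(-1)
    for b in((.497,.40),(.436,.232)):
        m=(np.hypot(P[...,0]-b[0],P[...,1]-b[1])<.05)&(P[...,2]>.02)&(v<110)
        p=P[m]; hi=p[p[:,2]>np.percentile(p[:,2],90)-.015]
        print(n,'bottle',m.sum(),p.mean(0).round(3),p[:,2].max().round(3),hi.mean(0).round(3), p.min(0).round(3),p.max(0).round(3))
# bucket
    m=(P[...,0]>.42)&(P[...,0]<.8)&(P[...,1]>-.05)&(P[...,1]<.32)
    for lo,hi in((.04,.07),(.215,.26),(.225,.245)):
        mm=m&(P[...,2]>lo)&(P[...,2]<hi); print(n,lo,hi,mm.sum(),rect(P,mm),P[mm].min(0).round(3),P[mm].max(0).round(3))
E
```

```text
top [368.0, 176.0] 431 [625.1, -115.6, 41.7, 60.9, 91.2, -6.5] [626.2, -115.8, 41.7, 61.0, 90.9, -5.5]
top [410.0, 181.0] 438 [613.2, -262.2, 41.6, 59.7, 92.2, -9.2] [614.0, -261.5, 41.6, 59.9, 91.6, -8.4]
top [404.0, 222.0] 715 [464.0, -238.1, 61.7, 71.8, 112.1, 6.6] [464.2, -238.5, 61.7, 70.7, 111.7, 6.5]
top [446.0, 221.0] 464 [472.7, -388.0, 41.5, 58.1, 92.8, -12.7] [473.2, -387.8, 41.5, 58.1, 90.8, -11.2]
top bottle 89 [0.497 0.407 0.058] 0.103 [0.499 0.411 0.083] [0.484 0.396 0.02 ] [0.512 0.426 0.103]
top bottle 76 [0.437 0.234 0.06 ] 0.099 [0.44  0.238 0.081] [0.424 0.223 0.02 ] [0.453 0.251 0.099]
top 0.04 0.07 794 [611.1 139.1  58.8 362.  376.8  89.6] [ 0.422 -0.043  0.04 ] [0.8   0.319 0.07 ]
top 0.215 0.26 674 [565.9 126.2 227.1 144.7 281.4 -64. ] [0.459 0.019 0.215] [0.709 0.205 0.26 ]
top 0.225 0.245 318 [565.2 131.1 231.5 134.7 273.2 -69.1] [0.462 0.02  0.225] [0.703 0.205 0.245]
scene [383.0, 238.0] 629 [626.1, -119.6, 39.9, 65.4, 95.8, -6.6] [629.2, -118.8, 39.9, 62.5, 93.5, -6.8]
scene [425.0, 270.0] 768 [613.0, -266.7, 41.4, 64.8, 98.5, -9.7] [615.7, -266.3, 41.4, 61.5, 96.8, -8.9]
scene [384.0, 302.0] 1450 [462.8, -241.8, 61.0, 79.6, 109.4, 6.7] [465.2, -241.4, 61.0, 76.5, 108.4, 6.6]
scene [438.0, 339.0] 971 [471.4, -392.6, 40.9, 62.7, 94.7, -11.2] [473.2, -392.3, 40.9, 62.6, 94.3, -11.3]
scene bottle 188 [0.497 0.404 0.053] 0.101 [0.5   0.409 0.081] [0.482 0.391 0.02 ] [0.518 0.424 0.101]
scene bottle 202 [0.436 0.229 0.054] 0.1 [0.439 0.232 0.08 ] [0.421 0.216 0.02 ] [0.458 0.252 0.1  ]
scene 0.04 0.07 1469 [603.9 134.5  56.  319.7 386.6  82.7] [ 0.42  -0.049  0.04 ] [0.8   0.292 0.07 ]
scene 0.215 0.26 1081 [565.4 119.5 226.4 143.2 283.8 -64.7] [0.458 0.013 0.215] [0.712 0.201 0.26 ]
scene 0.225 0.245 438 [565.9 126.  230.1 131.6 272.2 -70.3] [0.459 0.018 0.225] [0.693 0.201 0.245]
```

```bash
python3 - <<'E'
from h import *
t,s=pickle.load(open('c0.pkl','rb'))
for n,c in(('top',t),('scene',s)):
    P=cloud(c)
    m=(P[...,0]>.47)&(P[...,0]<.72)&(P[...,1]>.0)&(P[...,1]<.275)&(P[...,2]>.045)&(P[...,2]<.075)
    print(n,'tray',rect(P,m),m.sum(),P[m].min(0).round(3),P[m].max(0).round(3))
    m=(P[...,0]>.40)&(P[...,0]<.72)&(P[...,1]>-.02)&(P[...,1]<.25)&(P[...,2]>.15)
    zz=P[...,2]
    g=np.full((34,28),' ',dtype=object)
    for p in P[m]:
        i=int((p[0]-.40)/.01);j=int((.25-p[1])/.01)
        if 0<=i<34 and 0<=j<28:
            k=int(p[2]*100); g[i,j]=max(g[i,j],f'{k:2d}') if g[i,j]!=' ' else f'{k:2d}'
    for i in range(32,-1,-1): print(f'{.40+i*.01:.2f}',' '.join(f'{x:>2}' for x in g[i]))
E
```

```text
top tray [574.8 159.5  59.3 236.2 240.1   6.1] 319 [0.47  0.028 0.045] [0.702 0.275 0.075]
0.72                                                                                    
0.71                                  21                                                
0.70                         21 22 22 22 22 22                                          
0.69                         22 22 22 23 23 23 23                                       
0.68             22 23 23 23 23 23 23 23 23 23 24                                       
0.67             23 22 20 18 17 16 16 16 16 16 23 16                                    
0.66             23 22 20 18 17 16 16 16 16 16 24 16                                    
0.65             23 22 21 19 17 16 16 16 16 16 24 19                                    
0.64             23 22 21 19 17 16 16 16 16 16 23 20                                    
0.63             23 22 21 19 18 16 16 16 16 16 23 22                                    
0.62             22 23 21 20 17 16 16 16 16 16 24 23                                    
0.61                23 21 19 1
[... 4173 characters left out ...]
                                                    25 26 26            
0.47                                                                   26 25            
0.46                                                                25 26 26            
0.45                                                                25 26 26            
0.44                                                                                    
0.43                                                                                    
0.42                                                                                    
0.41                                                                                    
0.40
```

```bash
python3 - <<'E'
from h import *
t,s=pickle.load(open('c0.pkl','rb'))
for n,c in(('top',t),('scene',s)):
    P=cloud(c);x,y,z=P[...,0],P[...,1],P[...,2]
    for nm,m in(('handle',(x>.445)&(x<.505)&(y>0)&(y<.06)&(z>.235)),('-y rim',(x>.555)&(x<.67)&(y>.09)&(y<.16)&(z>.225)),('+y lip',(x>.555)&(x<.67)&(y>.165)&(y<.23)&(z>.17))):
        p=P[m]; 
        if nm=='+y lip':
            A=np.c_[p[:,0]-.61,p[:,2]-.2,np.ones(len(p))]; k=np.linalg.lstsq(A,p[:,1],rcond=None)[0]; print(n,nm,len(p),'slope',np.degrees(np.arctan(k[0])).round(2),k.round(4))
        else:
            k=np.polyfit(p[:,0]-p[:,0].mean(),p[:,1],1); print(n,nm,len(p),np.degrees(np.arctan(k[0])).round(2),p.mean(0).round(4),p.min(0).round(3),p.max(0).round(3))
    for nm,m in(('near wall rim',(x>.53)&(x<.56)&(y>.11)&(y<.2)&(z>.226)),('far rim',(x>.67)&(x<.695)&(y>.11)&(y<.2)&(z>.226)),('near post',(x>.49)&(x<.54)&(y>.08)&(y<.18)&(z>.205)&(z<.226)),('far post',(x>.69)&(x<.73)&(y>.08)&(y<.2)&(z>.205)&(z<.226))):
        p=P[m]; print(n,nm,len(p),p.mean(0).round(4),p.min(0).round(3),p.max(0).round(3))
E
```

```text
top handle 90 5.56 [0.4799 0.0297 0.26  ] [0.458 0.019 0.244] [0.503 0.038 0.269]
top -y rim 54 6.35 [0.6122 0.0994 0.236 ] [0.557 0.091 0.226] [0.669 0.107 0.244]
top +y lip 478 slope 6.13 [0.1073 0.5618 0.1806]
top near wall rim 58 [0.5425 0.1576 0.2318] [0.532 0.111 0.226] [0.559 0.193 0.241]
top far rim 54 [0.6861 0.1502 0.2324] [0.681 0.111 0.226] [0.692 0.194 0.24 ]
top near post 129 [0.5272 0.1233 0.2174] [0.514 0.081 0.205] [0.539 0.179 0.226]
top far post 59 [0.702  0.1393 0.2204] [0.696 0.115 0.211] [0.712 0.163 0.226]
scene handle 132 2.89 [0.4771 0.023  0.2566] [0.458 0.013 0.243] [0.504 0.033 0.265]
scene -y rim 98 5.67 [0.6218 0.0953 0.2322] [0.562 0.09  0.225] [0.669 0.102 0.24 ]
scene +y lip 601 slope 5.9 [0.1034 0.5626 0.1771]
scene near wall rim 61 [0.544  0.1497 0.2297] [0.537 0.111 0.226] [0.56  0.188 0.236]
scene far rim 65 [0.6866 0.1506 0.2304] [0.672 0.111 0.226] [0.693 0.199 0.236]
scene near post 170 [0.5259 0.1167 0.2161] [0.513 0.081 0.205] [0.54  0.179 0.225]
scene far post 45 [0.6972 0.1255 0.2177] [0.69  0.098 0.206] [0.712 0.158 0.225]
```

Checks: cartons about 60x93x41 and base 75x110x61. The cradle origin is about (0.614,0.130) with yaw 6.1°, the bottle tops are at 0.10, and the handle is at about (0.488,0.027,0.245). All match the description. Moving over bottle A with tool y at about 6°.

```bash
cat >> h.py <<'E'
def go(x,y,z,ang=None):
    s=get_state();M=yaw(s);p=s['eef_pos'];a=np.degrees(np.arctan2(M[1,1],M[0,1]))
    d=((np.array([x,y,z])-p)*1000)@M; t=None if ang is None else (a-ang+90)%180-90
    print('shift',d.round(0),'turn',None if t is None else round(t,1),'now',p.round(4),'ytool',a.round(1),'open',round(s['opening'],2),'t',round(s['time'],1))
def bottles(c,guesses,rad=.05,zmin=.02):
    P=cloud(c);v=c['frame'].max(-1)
    for b in guesses:
        m=(np.hypot(P[...,0]-b[0],P[...,1]-b[1])<rad)&(P[...,2]>zmin)&(v<110)
        p=P[m]; 
        if len(p)<10: print('none',b);continue
        hi=p[p[:,2]>p[:,2].max()-.03]; print('bottle',len(p),'all',p.mean(0).round(4),'hi',hi.mean(0).round(4),'range',((hi.max(0)+hi.min(0))/2).round(4),'zmax',p[:,2].max().round(3))
E
python3 -m crank '[[[-374,-149,0],69,0],[[-374,-149,0],69,0],[[-374,-149,0],69,0],[[-374,-149,0],69,0],[[-374,-149,0],69,0],[[-374,-149,0],69,0],[[-374,-149,0],69,0],[[-374,-149,0],69,0],[[-374,-149,0],69,0],[[-374,-149,0],69,0]]' 40
python3 - <<'E'
from h import *
go(.5,.41,.2,6.1)
for n in('wrist','top','scene'):
    c=cam(n);bottles(c,[(.5,.41),(.44,.235)]);
    if n=='wrist':cv2.imwrite('pics/w1.png',c['frame'])
E
```

```text
time: 1.25
eef_pos: [0.4999, 0.4083, 0.231]
tcp_rot: [0.671, 0.741, -0.0, -0.0]
contact_force: [-0.6, 0.2, -0.8]
opening: 1.006
finger_force: 0.0
shift [ 2.  0. 31.] turn -0.4 now [0.4999 0.4083 0.231 ] ytool 5.7 open 1.01 t 1.2
bottle 27853 all [0.4991 0.4203 0.2916] hi [0.4989 0.4225 0.3136] range [0.4999 0.4128 0.3127] zmax 0.328
bottle 1550 all [0.4418 0.247  0.0555] hi [0.4406 0.2434 0.0824] range [0.4399 0.2401 0.0857] zmax 0.101
bottle 773 all [0.4852 0.4056 0.4439] hi [0.4873 0.4118 0.5144] range [0.4985 0.4111 0.5182] zmax 0.533
bottle 108 all [0.4387 0.2372 0.0614] hi [0.4409 0.2397 0.087 ] range [0.4419 0.241  0.0881] zmax 0.103
bottle 1685 all [0.4904 0.3972 0.3525] hi [0.4891 0.4145 0.517 ] range [0.4956 0.4074 0.5201] zmax 0.53
bottle 207 all [0.4366 0.229  0.0547] hi [0.4394 0.2331 0.0818] range [0.441  0.2345 0.0844] zmax 0.099
```

```bash
python3 - <<'E'
from h import *
c=cam('wrist');P=cloud(c);v=c['frame'].max(-1)
m=(np.hypot(P[...,0]-.5,P[...,1]-.41)<.05)&(P[...,2]>.02)&(P[...,2]<.12)&(v<110)
p=P[m];print(len(p))
for lo,hi in((.02,.06),(.065,.09),(.09,.11)):
    q=p[(p[:,2]>lo)&(p[:,2]<hi)]; print(lo,len(q),q.mean(0).round(4),((q.min(0)+q.max(0))/2).round(4),(q.max(0)-q.min(0)).round(4))
E
```

```text
1199
0.02 738 [0.4995 0.4211 0.0493] [0.5003 0.4156 0.0393] [0.0357 0.0363 0.0383]
0.065 304 [0.4995 0.4188 0.0742] [0.4997 0.4158 0.0776] [0.0212 0.02   0.0246]
0.09 140 [0.4997 0.4164 0.0962] [0.4999 0.4155 0.0949] [0.0111 0.0111 0.0097]
```

View pics/w1.png

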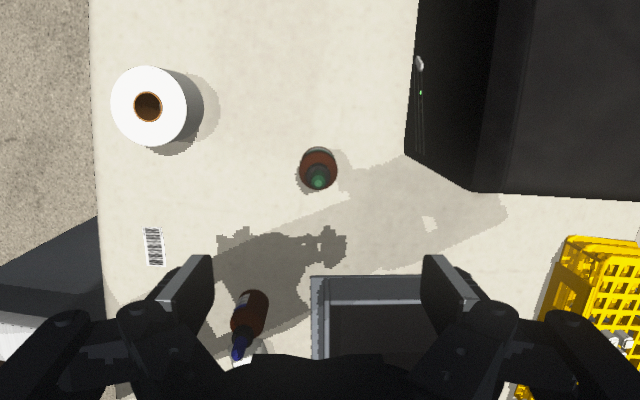

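Wrist picture: bottle A stands upright, cap at about (318,180), and bottle B is at about (245,325). Fingers are clear. Descending on A.

```bash
python3 -m crank '[[[6,0,60],0,0],[[6,0,110],0,0],[[6,0,150],0,0],[[6,0,161],0,0],[[6,0,161],0,0],[[6,0,161],0,255],[[6,0,161],0,255],[[6,0,161],0,255],[[6,0,161],0,255],[[6,0,161],0,255]]' 40
python3 -m crank '[[[0,0,0],0,255],[[0,0,0],0,255],[[0,0,-40],0,255],[[0,0,-80],0,255],[[0,0,-120],0,255],[[0,0,-160],0,255],[[0,0,-190],0,255],[[0,0,-220],0,255],[[0,0,-240],0,255],[[0,0,-240],0,255]]'
python3 - <<'E'
from h import *
go(.6443,.1332,.31,6.1)
E
```

```text
time: 2.45
eef_pos: [0.4994, 0.4157, 0.072]
tcp_rot: [0.671, 0.742, 0.001, 0.0]
contact_force: [0.2, -0.5, 3.0]
opening: 0.229
finger_force: 39.2
time: 3.45
eef_pos: [0.4993, 0.4158, 0.3137]
tcp_rot: [0.671, 0.742, 0.003, 0.001]
contact_force: [0.3, -0.2, -0.7]
opening: 0.231
finger_force: 39.7
shift [-296.  116.    4.] turn -0.3 now [0.4993 0.4158 0.3137] ytool 5.8 open 0.23 t 3.5
```

```bash
python3 -m crank '[[[-30,12,-30],0,255],[[-80,30,-35],0,255],[[-130,50,-35],0,255],[[-180,70,-35],0,255],[[-230,90,-35],0,255],[[-270,105,-35],0,255],[[-296,116,-35],0,255],[[-296,116,-35],0,255],[[-296,116,-35],0,255],[[-296,116,-35],0,255]]' 40
python3 - <<'E'
from h import *
go(.6443,.1332,.231,6.1)
c=cam('scene');cv2.imwrite('pics/s2.png',cv2.resize(c['frame'][60:300,180:440],None,fx=2.3,fy=2.3))
P=cloud(cam('wrist'));x,y,z=P[...,0],P[...,1],P[...,2]
for nm,m in(('near',(x>.53)&(x<.56)&(y>.11)&(y<.18)&(z>.226)&(z<.245)),('far',(x>.67)&(x<.7)&(y>.11)&(y<.2)&(z>.226)&(z<.245)),('-y',(x>.555)&(x<.67)&(y>.08)&(y<.15)&(z>.226)&(z<.245)),('+y',(x>.555)&(x<.67)&(y>.18)&(y<.22)&(z>.226)&(z<.245))):
    p=P[m]; print(nm,len(p), p.mean(0).round(4) if len(p) else 0)
E
```

```text
time: 4.45
eef_pos: [0.6428, 0.1332, 0.3435]
tcp_rot: [0.67, 0.742, -0.001, -0.001]
contact_force: [0.1, 0.4, -1.1]
opening: 0.232
finger_force: 39.7
shift [ -0.   2. 112.] turn -0.3 now [0.6428 0.1332 0.3435] ytool 5.8 open 0.23 t 4.5
near 582 [0.543  0.1422 0.2304]
far 595 [0.6864 0.1514 0.2314]
-y 590 [0.5877 0.0964 0.2334]
+y 903 [0.6143 0.197  0.2279]
```

View pics/s2.png

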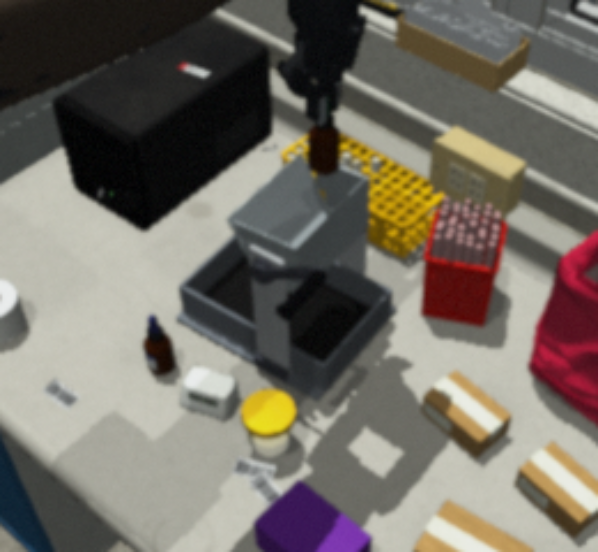

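Bottle A hangs in the gripper over the bucket, at about (322,150) in the crop. Lowering and releasing with a part opening.

```bash
python3 -m crank '[[[1,2,30],0,255],[[1,2,60],0,255],[[1,2,85],0,255],[[1,2,105],0,255],[[1,2,110],0,255],[[1,2,110],0,255],[[1,2,110],0,130],[[1,2,110],0,130],[[1,2,110],0,130],[[1,2,110],0,130]]' 40
python3 -m crank '[[[0,0,0],0,130],[[0,0,0],0,130],[[0,0,-20],0,130],[[0,0,-50],0,130],[[0,0,-90],0,130],[[0,0,-120],0,130],[[0,0,-120],0,130]]'
python3 - <<'E'
from h import *
bottles(cam('top'),[(.44,.235)]);bottles(cam('scene'),[(.44,.235)]);bottles(cam('wrist'),[(.44,.235)])
P=cloud(cam('wrist'));x,y,z=P[...,0],P[...,1],P[...,2]
m=(x>.56)&(x<.68)&(y>.11)&(y<.18)&(z>.19)&(z<.28);p=P[m];print(len(p),p.mean(0) if len(p) else 0)
go(.44,.239,.344,6.1)
E
```

```text
time: 5.55
eef_pos: [0.6459, 0.1336, 0.2364]
tcp_rot: [0.671, 0.742, 0.001, 0.001]
contact_force: [-0.1, 0.2, 0.4]
opening: 0.493
finger_force: 0.0
time: 6.25
eef_pos: [0.6474, 0.1337, 0.3626]
tcp_rot: [0.671, 0.742, 0.004, 0.004]
contact_force: [0.2, 0.7, 0.6]
opening: 0.489
finger_force: 0.0
none (0.44, 0.235)
bottle 192 all [0.4357 0.2282 0.0542] hi [0.4385 0.232  0.0831] range [0.4394 0.2317 0.0867] zmax 0.102
bottle 971 all [0.4483 0.2376 0.056 ] hi [0.4441 0.2383 0.08  ] range [0.4413 0.2387 0.0853] zmax 0.1
2250 [0.62873076 0.15309576 0.21422077]
shift [ 125. -193.   10.] turn -0.3 now [0.6448 0.1336 0.353 ] ytool 5.8 open 0.49 t 6.5
```

```bash
python3 -m crank '[[[40,-60,10],0,130],[[80,-120,10],0,0],[[125,-193,20],0,0],[[125,-193,60],0,0],[[125,-193,110],0,0],[[125,-193,150],0,0],[[125,-193,150],0,0],[[125,-193,150],0,0]]' 40
python3 - <<'E'
from h import *
t=cam('top');bottles(t,[(.645,.134)],.04,.19)
c=cam('wrist');P=cloud(c);v=c['frame'].max(-1)
m=(np.hypot(P[...,0]-.44,P[...,1]-.238)<.04)&(P[...,2]>.02)&(P[...,2]<.12)&(v<110)
p=P[m];print(len(p))
for lo,hi in((.02,.06),(.065,.09),(.09,.11)):
    q=p[(p[:,2]>lo)&(p[:,2]<hi)]; print(lo,len(q),q.mean(0).round(4),((q.min(0)+q.max(0))/2).round(4),(q.max(0)-q.min(0)).round(4))
go(.44,.239,.07,6.1)
E
```

```text
time: 7.25
eef_pos: [0.4366, 0.2378, 0.1991]
tcp_rot: [0.67, 0.742, -0.005, -0.003]
contact_force: [-0.6, -0.1, 0.4]
opening: 1.001
finger_force: 0.0
bottle 113 all [0.6399 0.1342 0.2223] hi [0.6422 0.1392 0.2464] range [0.6426 0.1393 0.2495] zmax 0.264
1393
0.02 883 [0.439  0.2468 0.0485] [0.4393 0.24   0.04  ] [0.0366 0.0362 0.0399]
0.065 384 [0.439  0.2435 0.0745] [0.4393 0.2407 0.0774] [0.0214 0.0191 0.0248]
0.09 106 [0.4383 0.2403 0.0954] [0.4393 0.2398 0.095 ] [0.0119 0.0112 0.01  ]
shift [  1.  -0. 135.] turn -0.3 now [0.4407 0.2384 0.2047] ytool 5.8 open 1.0 t 7.3
```

Bottle A stands in the bucket (top at 0.264 m). Grasping B.

```bash
python3 -m crank '[[[1,-1,50],0,0],[[1,-1,90],0,0],[[1,-1,120],0,0],[[1,-1,133],0,0],[[1,-1,133],0,0],[[1,-1,133],0,255],[[1,-1,133],0,255],[[1,-1,133],0,255],[[1,-1,133],0,255],[[1,-1,133],0,255]]' 40
python3 -m crank '[[[0,0,0],0,255],[[0,0,0],0,255],[[0,0,-40],0,255],[[0,0,-80],0,255],[[0,0,-120],0,255],[[0,0,-160],0,255],[[0,0,-200],0,255],[[0,0,-240],0,255],[[0,0,-270],0,255],[[0,0,-270],0,255]]'
python3 - <<'E'
from h import *
go(.5847,.128,.345,6.1)
E
```

```text
time: 8.35
eef_pos: [0.4401, 0.2397, 0.0733]
tcp_rot: [0.671, 0.742, 0.0, 0.0]
contact_force: [-1.3, -0.2, 3.8]
opening: 0.234
finger_force: 38.9
time: 9.35
eef_pos: [0.4415, 0.24, 0.3476]
tcp_rot: [0.671, 0.742, 0.004, 0.003]
contact_force: [0.1, -0.1, -1.3]
opening: 0.227
finger_force: 40.0
shift [-126.  131.    4.] turn -0.3 now [0.4415 0.24   0.3476] ytool 5.8 open 0.23 t 9.3
```

```bash
python3 -m crank '[[[-30,35,0],0,255],[[-65,70,0],0,255],[[-100,105,0],0,255],[[-126,131,0],0,255],[[-126,131,0],0,255],[[-126,131,0],0,255],[[-126,131,0],0,255]]' 40
python3 - <<'E'
from h import *
go(.5847,.128,.236,6.1)
bottles(cam('wrist'),[(.645,.137)],.04,.19)
c=cam('scene');P=cloud(c);x,y,z=P[...,0],P[...,1],P[...,2]
m=(np.hypot(x-.585,y-.128)<.04)&(z>.24)&(z<.42)&(c['frame'].max(-1)<110);p=P[m];print(len(p),p.min(0),p.max(0))
E
```

```text
time: 10.05
eef_pos: [0.5817, 0.1279, 0.3408]
tcp_rot: [0.67, 0.742, -0.001, -0.001]
contact_force: [-0.3, 0.1, -1.8]
opening: 0.231
finger_force: 40.0
shift [ -0.   3. 105.] turn -0.3 now [0.5817 0.1279 0.3408] ytool 5.8 open 0.23 t 10.1
bottle 16042 all [0.6268 0.1382 0.3834] hi [0.6283 0.1418 0.4185] range [0.6257 0.1341 0.4197] zmax 0.435
725 [0.55002359 0.09215058 0.24012375] [0.62479671 0.14064496 0.41989   ]
```

```bash
python3 -m crank '[[[0,2,30],0,255],[[0,2,60],0,255],[[0,2,85],0,255],[[0,2,100],0,255],[[0,2,105],0,255],[[0,2,105],0,255],[[0,2,105],0,130],[[0,2,105],0,130],[[0,2,105],0,130],[[0,2,105],0,130]]' 40
python3 -m crank '[[[0,0,0],0,130],[[0,0,0],0,130],[[0,0,-20],0,130],[[0,0,-50],0,130],[[0,0,-90],0,130],[[0,0,-130],0,130],[[50,-50,-130],0,130],[[100,-100,-130],0,130],[[100,-100,-130],0,130],[[100,-100,-130],0,130]]'
python3 - <<'E'
from h import *
t=cam('top');bottles(t,[(.645,.134),(.583,.13)],.035,.19)
cv2.imwrite('pics/t3.png',cv2.resize(t['frame'][110:260,220:370],None,fx=3.5,fy=3.5))
go(.488,.027,.36,96.1)
E
```

```text
time: 11.15
eef_pos: [0.5853, 0.1275, 0.2385]
tcp_rot: [0.671, 0.742, 0.001, 0.001]
contact_force: [-0.4, -0.2, 0.7]
opening: 0.489
finger_force: 0.0
time: 12.15
eef_pos: [0.4722, 0.2195, 0.3682]
tcp_rot: [0.669, 0.743, 0.001, -0.0]
contact_force: [0.3, 0.1, 0.9]
opening: 0.485
finger_force: 0.0
bottle 112 all [0.6396 0.1341 0.2228] hi [0.6429 0.1389 0.2469] range [0.6449 0.1393 0.2504] zmax 0.265
bottle 106 all [0.5772 0.1279 0.2207] hi [0.5803 0.1319 0.2411] range [0.5816 0.1334 0.2472] zmax 0.261
shift [-192.   -6.    8.] turn 89.9 now [0.4738 0.2182 0.368 ] ytool 6.0 open 0.49 t 12.2
```

View pics/t3.png

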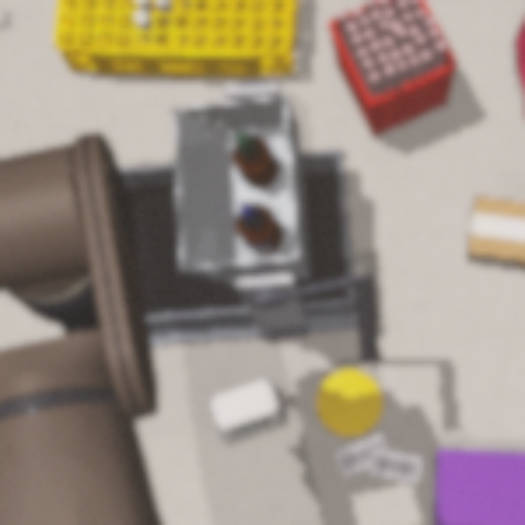

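Both bottles stand in the bucket, at crop (255,160) and (260,230). Next is the crank: turn −90° over the handle.

```bash
python3 -m crank '[[[-192,-6,8],-90,60],[[-192,-6,8],-90,60],[[-192,-6,8],-90,60],[[-192,-6,8],-90,60],[[-192,-6,8],-90,60],[[-192,-6,8],-90,60],[[-192,-6,8],-90,60],[[-192,-6,8],-90,60],[[-192,-6,8],-90,60],[[-192,-6,8],-90,60]]' 30
python3 -m crank '[[[0,0,0],-4,60],[[0,0,0],-4,60],[[0,0,0],-4,60]]'
python3 - <<'E'
from h import *
c=cam('wrist');P=cloud(c);x,y,z=P[...,0],P[...,1],P[...,2]
m=(x>.455)&(x<.50)&(y>0)&(y<.06)&(z>.225)&(z<.27);p=P[m];print(len(p),np.median(p,0),p.min(0),p.max(0)); 
for lo in(.455,.465,.475,.485):
  q=p[(p[:,0]>lo)&(p[:,0]<lo+.01)];print(lo,q[:,1].min(),q[:,1].max(),q[:,2].max()) if len(q) else 0
go(.486,.028,.2265,96.1)
E
```

```text
time: 13.2
eef_pos: [0.4891, 0.0241, 0.3591]
tcp_rot: [0.02, 1.0, -0.0, -0.0]
contact_force: [0.4, -0.9, 0.9]
opening: 0.769
finger_force: 0.0
time: 13.5
eef_pos: [0.4889, 0.0246, 0.3592]
tcp_rot: [-0.011, 1.0, -0.0, -0.0]
contact_force: [-0.2, 0.0, -0.7]
opening: 0.769
finger_force: 0.0
1380 [0.47636173 0.02763597 0.25808739] [0.45647076 0.01540832 0.24275971] [0.49997736 0.03742057 0.26289724]
0.455 0.015408320478213321 0.0362092567140298 0.26289723961265765
0.465 0.018342297237379984 0.035215228236311714 0.2610901324134641
0.475 0.01997241623100774 0.036282499210082586 0.2603683378230701
0.485 0.020879959636243176 0.03732820678042304 0.26075582449490037
shift [  3.   3. 133.] turn -4.8 now [0.4888 0.0247 0.3592] ytool 91.3 open 0.77 t 13.6
```

```bash
python3 -m crank '[[[5,3,50],-5,60],[[5,3,90],-5,60],[[5,3,120],-5,60],[[5,3,130],-5,60],[[5,3,130],-5,60],[[5,3,130],-5,255],[[5,3,130],-5,255],[[5,3,130],-5,255],[[5,3,130],-5,255]]' 30
python3 - <<'E'
from h import *
s=get_state();M=yaw(s);p0=s['eef_pos'];print(p0,s['opening'],s['finger_force'],s['contact_force'])
th=np.radians(6.1);ey=np.array([-np.sin(th),np.cos(th),0])
for a in np.arange(0,2.31,.1):
    d=ey*(np.sin(a-1.1)+np.sin(1.1))*100+[0,0,(np.cos(a-1.1)-np.cos(1.1))*100]
    print(round(a,1),(d@M).round(0))
E
```

```text
time: 14.45
eef_pos: [0.4843, 0.0283, 0.2307]
tcp_rot: [-0.056, 0.998, 0.0, 0.002]
contact_force: [1.5, 1.0, 1.1]
opening: 0.174
finger_force: 29.2
[0.4843488  0.0283223  0.23074262] 0.1741264952391441 29.186076521873474 [1.50604499 0.99816707 1.14422535]
0.0 [0. 0. 0.]
0.1 [-0.  5. -9.]
0.2 [ -0.  11. -17.]
0.3 [ -0.  17. -24.]
0.4 [ -0.  25. -31.]
0.5 [ -0.  33. -37.]
0.6 [ -0.  41. -42.]
0.7 [ -0.  50. -47.]
0.8 [ -0.  60. -50.]
0.9 [ -1.  69. -53.]
1.0 [ -1.  79. -54.]
1.1 [ -1.  89. -55.]
1.2 [ -1.  99. -54.]
1.3 [ -1. 109. -53.]
1.4 [ -1. 119. -50.]
1.5 [ -1. 128. -47.]
1.6 [ -1. 137. -42.]
1.7 [ -1. 146. -37.]
1.8 [ -1. 154. -31.]
1.9 [ -1. 161. -24.]
2.0 [ -1. 167. -17.]
2.1 [ -1. 173.  -9.]
2.2 [ -1. 178.   0.]
2.3 [ -1. 182.   9.]
```

Handle gripped (15 mm). Swinging along the arc in three chained calls.

```bash
python3 -m crank '[[[0,5,-9],0,255],[[0,11,-17],0,255],[[0,17,-24],0,255],[[0,25,-31],0,255],[[0,33,-37],0,255],[[0,41,-42],0,255],[[0,50,-47],0,255],[[0,60,-50],0,255],[[0,69,-53],0,255],[[0,79,-54],0,255]]' 40
python3 -m crank '[[[0,10,-1],0,255],[[0,20,0],0,255],[[0,30,1],0,255],[[0,40,4],0,255],[[0,49,7],0,255],[[0,58,12],0,255],[[0,67,17],0,255],[[0,75,23],0,255],[[0,82,30],0,255],[[0,88,37],0,255]]'
python3 -m crank '[[[0,6,8],0,255],[[0,11,17],0,255],[[0,12,19],0,255],[[0,12,19],0,255],[[0,12,19],0,255]]'
python3 - <<'E'
from h import *
s=cam('scene');cv2.imwrite('pics/s3.png',cv2.resize(s['frame'][80:280,200:400],None,fx=2.7,fy=2.7))
E
```

```text
time: 15.45
eef_pos: [0.4761, 0.1045, 0.2858]
tcp_rot: [-0.056, 0.998, -0.004, 0.002]
contact_force: [0.7, -7.1, 7.1]
opening: 0.169
finger_force: 39.8
time: 16.45
eef_pos: [0.4664, 0.1937, 0.2477]
tcp_rot: [-0.056, 0.998, -0.001, 0.002]
contact_force: [4.0, -5.7, 4.2]
opening: 0.169
finger_force: 39.9
time: 16.95
eef_pos: [0.4655, 0.2024, 0.2337]
tcp_rot: [-0.056, 0.998, -0.005, 0.002]
contact_force: [-4.3, -16.5, 22.2]
opening: 0.17
finger_force: 41.9
```

View pics/s3.png

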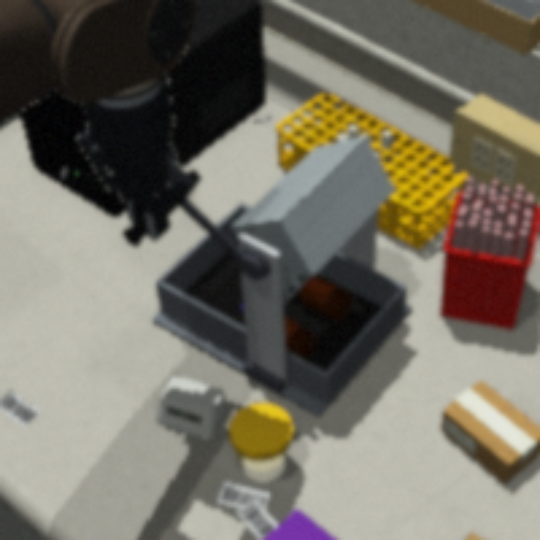

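The bucket is fully over and two amber bottles are in the tray, at crop (320,295) and (295,335). Swinging back.

```bash
python3 -m crank '[[[0,-6,-11],0,255],[[0,-12,-19],0,255],[[0,-18,-26],0,255],[[0,-25,-33],0,255],[[0,-33,-39],0,255],[[0,-42,-44],0,255],[[0,-51,-49],0,255],[[0,-60,-52],0,255],[[0,-70,-55],0,255],[[0,-80,-56],0,255]]' 40
python3 -m crank '[[[0,-10,-1],0,255],[[0,-20,0],0,255],[[0,-30,1],0,255],[[0,-39,4],0,255],[[0,-49,7],0,255],[[0,-58,12],0,255],[[0,-66,17],0,255],[[0,-74,23],0,255],[[0,-82,30],0,255],[[0,-88,37],0,255]]'
python3 -m crank '[[[0,-6,8],0,255],[[0,-11,17],0,255],[[0,-13,20],0,255],[[0,-13,20],0,255],[[0,-13,20],0,255]]'
python3 - <<'E'
from h import *
go(.484,.028,.2307)
E
```

```text
time: 18.0
eef_pos: [0.4731, 0.1311, 0.2887]
tcp_rot: [-0.056, 0.998, 0.006, 0.003]
contact_force: [-5.0, 8.3, 19.4]
opening: 0.168
finger_force: 42.6
time: 19.0
eef_pos: [0.4829, 0.0393, 0.2486]
tcp_rot: [-0.056, 0.998, 0.001, 0.001]
contact_force: [-2.7, -2.2, 10.5]
opening: 0.166
finger_force: 50.4
time: 19.5
eef_pos: [0.4843, 0.0259, 0.2276]
tcp_rot: [-0.055, 0.998, -0.0, 0.001]
contact_force: [-0.8, -5.2, 5.8]
opening: 0.168
finger_force: 51.9
shift [ 0.  2. -3.] turn None now [0.4843 0.0259 0.2276] ytool 96.3 open 0.17 t 19.5
```

```bash
python3 -m crank '[[[0,0,0],0,60],[[0,0,0],0,60],[[0,0,0],0,60],[[0,0,-40],0,60],[[0,0,-80],0,60],[[0,0,-80],0,0],[[0,-40,-80],30,0],[[0,-80,-80],40,0],[[0,-120,-80],60,0],[[0,-160,-80],80,0]]' 40
python3 - <<'E'
from h import *
t=cam('top');s=cam('scene')
for n,c in(('top',t),('scene',s)):
    P=cloud(c);x,y,z=P[...,0],P[...,1],P[...,2]
    for nm,m in(('handle',(x>.46)&(x<.50)&(y>0)&(y<.06)&(z>.235)&(z<.28)),('-y rim',(x>.575)&(x<.67)&(y>.08)&(y<.16)&(z>.225)&(z<.25))): p=P[m];print(n,nm,len(p),p.mean(0).round(4))
    for o in cartons(c): print(n,*o)
cv2.imwrite('pics/t4.png',np.hstack([cv2.resize(t['frame'][120:270,230:380],None,fx=2.6,fy=2.6),cv2.resize(s['frame'][100:260,240:400],(390,390))]))
go(.62,-.118,.2,-6.6)
E
```

```text
time: 20.5
eef_pos: [0.5013, -0.1336, 0.3053]
tcp_rot: [0.244, 0.97, 0.001, -0.001]
contact_force: [0.4, -0.0, -0.5]
opening: 1.0
finger_force: 0.0
top handle 77 [0.4791 0.0268 0.2558]
top -y rim 37 [0.6223 0.0989 0.2353]
top [362.0, 174.0] 179 [0.0, 0.0, nan, 0.0, 0.0, 0.0] [0.0, 0.0, nan, 0.0, 0.0, 0.0]
top [412.0, 224.0] 330 [466.3, -260.8, 61.5, 65.8, 71.6, -88.7] [466.1, -260.5, 61.5, 68.0, 72.2, -88.3]
top [446.0, 221.0] 463 [472.2, -386.8, 41.6, 58.2, 92.9, -11.4] [472.4, -388.0, 41.6, 57.7, 92.2, -12.7]
scene handle 98 [0.4781 0.0193 0.2523]
scene -y rim 61 [0.6083 0.092  0.2305]
scene [353.0, 100.0] 3339 [397.7, -103.1, 616.1, 67.0, 106.5, -19.5] [401.1, -97.3, 616.1, 80.6, 99.8, -19.7]
scene [383.0, 238.0] 639 [626.1, -119.7, 40.1, 64.1, 95.8, -6.6] [628.8, -118.4, 40.1, 61.7, 94.3, -7.8]
scene [425.0, 271.0] 801 [613.1, -266.8, 41.2, 64.7, 98.8, -9.7] [616.0, -266.7, 41.2, 61.4, 96.6, -9.2]
scene [385.0, 303.0] 1462 [463.2, -242.3, 61.0, 79.5, 109.1, 6.2] [465.0, -241.6, 61.0, 77.7, 108.5, 7.0]
scene [438.0, 339.0] 1009 [470.6, -392.5, 40.6, 64.4, 94.7, -11.2] [473.1, -392.4, 40.6, 62.2, 94.8, -11.5]
shift [-96.  72. 105.] turn 68.3 now [ 0.5014 -0.1361  0.3049] ytool 61.7 open 1.0 t 20.6
  return _methods._mean(a, axis=axis, dtype=dtype,
  ret = ret.dtype.type(ret / rcount)
```

View pics/t4.png

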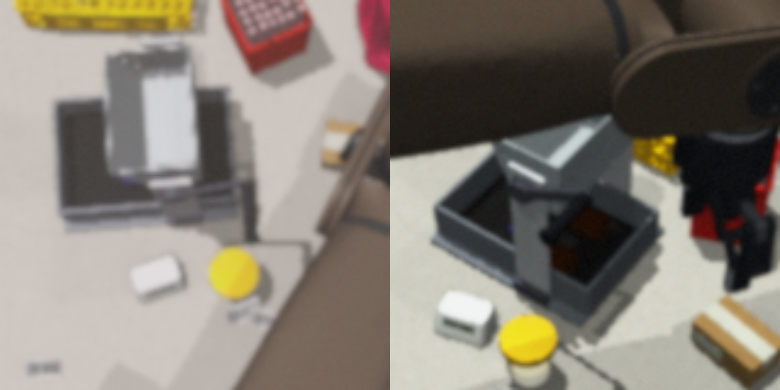

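Bucket empty and upright, both bottles in the tray (right half, near (595,220) and (565,260)). Now the cartons: first hover over c1.

```bash
python3 -m crank '[[[-96,72,60],68,0],[[-96,72,80],68,0],[[-96,72,80],68,0],[[-96,72,80],68,0],[[-96,72,80],68,0],[[-96,72,80],68,0],[[-96,72,80],68,0],[[-96,72,80],68,0],[[-96,72,80],68,0],[[-96,72,80],68,0]]' 40
python3 - <<'E'
from h import *
for o in cartons(cam('wrist')): print('wrist',*o)
for o in cartons(cam('top')): print('top',*o)
go(.626,-.117,.004,-6.6)
E
```

```text
time: 21.6
eef_pos: [0.6198, -0.1133, 0.2256]
tcp_rot: [0.742, 0.671, -0.0, -0.001]
contact_force: [-0.7, 0.3, 0.1]
opening: 1.005
finger_force: 0.0
wrist [304.0, 175.0] 1883 [608.3, -112.4, 39.3, 18.1, 93.5, -6.7] [608.1, -113.0, 39.3, 18.3, 93.7, -6.6]
wrist [347.0, 176.0] 1836 [648.6, -117.3, 39.3, 18.2, 93.8, -6.7] [648.6, -117.9, 39.3, 18.5, 93.7, -6.8]
wrist [157.0, 271.0] 1347 [447.9, -188.2, 59.0, 27.3, 68.4, -54.7] [446.9, -188.9, 59.0, 27.4, 64.6, -54.7]
wrist [308.0, 308.0] 1442 [595.9, -259.0, 39.3, 18.4, 99.6, -9.1] [595.4, -261.7, 39.3, 18.6, 95.7, -9.1]
wrist [346.0, 310.0] 1420 [636.1, -265.3, 39.4, 19.0, 99.0, -8.3] [635.8, -268.0, 39.4, 18.9, 94.9, -8.6]
wrist [218.0, 329.0] 1500 [494.1, -261.3, 59.0, 31.6, 58.3, 6.4] [491.8, -262.2, 59.0, 27.5, 58.4, 5.1]
top [410.0, 181.0] 429 [613.1, -261.6, 41.3, 59.8, 93.0, -10.3] [613.6, -262.0, 41.3, 58.4, 92.2, -9.1]
top [404.0, 222.0] 728 [463.7, -237.1, 62.0, 72.3, 111.8, 4.5] [464.2, -237.8, 62.0, 72.1, 111.2, 4.4]
top [446.0, 221.0] 462 [472.2, -387.5, 41.4, 57.9, 93.1, -11.9] [472.9, -388.0, 41.4, 57.4, 92.3, -11.1]
shift [ -3.   6. 222.] turn 0.8 now [ 0.62   -0.1137  0.226 ] ytool -5.8 open 1.0 t 21.7
```

```bash
python3 -m crank '[[[-1,8,50],1,0],[[-1,8,100],1,0],[[-1,8,150],1,0],[[-1,8,190],1,0],[[-1,8,212],1,0],[[-1,8,221],1,0],[[-1,8,221],1,0],[[-1,8,221],1,255],[[-1,8,221],1,255],[[-1,8,221],1,255]]' 45
python3 -m crank '[[[0,0,0],0,255],[[0,0,0],0,255],[[0,0,0],0,255],[[0,0,-30],0,255],[[0,0,-70],0,255],[[0,0,-110],0,255],[[0,0,-150],0,255],[[0,0,-150],0,255],[[0,0,-150],0,255]]'
python3 - <<'E'
from h import *
for o in cartons(cam('scene')): print('scene',*o)
c=cam('wrist');cv2.imwrite('pics/w3.png',c['frame'])
for o in cartons(c): print('wrist',*o)
go(.464,-.239,.155,6.0)
E
```

```text
time: 22.7
eef_pos: [0.6298, -0.1167, 0.008]
tcp_rot: [0.749, 0.663, 0.001, 0.002]
contact_force: [-0.3, -0.3, 2.4]
opening: 0.697
finger_force: 51.6
time: 23.6
eef_pos: [0.6281, -0.1161, 0.156]
tcp_rot: [0.749, 0.663, 0.0, 0.001]
contact_force: [0.2, -0.1, -2.8]
opening: 0.692
finger_force: 51.1
scene [346.0, 117.0] 2937 [400.4, -44.6, 574.0, 37.0, 94.4, -24.6] [402.2, -42.3, 574.0, 47.4, 84.4, -23.2]
scene [394.0, 210.0] 618 [622.8, -140.6, 187.9, 55.9, 67.6, 86.9] [625.9, -143.1, 187.9, 51.7, 70.7, -83.3]
scene [426.0, 271.0] 771 [613.0, -268.1, 41.3, 63.7, 95.4, -9.1] [616.0, -267.7, 41.3, 61.4, 94.7, -8.5]
scene [385.0, 303.0] 1484 [462.5, -242.0, 61.1, 80.1, 109.6, 6.7] [464.9, -241.4, 61.1, 76.3, 108.9, 6.6]
scene [438.0, 340.0] 992 [470.8, -392.5, 40.8, 64.1, 94.7, -11.2] [473.5, -392.4, 40.8, 61.4, 94.6, -11.6]
wrist [317.0, 250.0] 21625 [628.7, -104.5, 185.1, 59.0, 77.3, -7.0] [628.6, -105.2, 185.1, 60.3, 76.2, -7.1]
wrist [135.0, 296.0] 835 [456.6, -184.7, 53.7, 11.4, 80.1, -82.0] [458.4, -185.3, 53.7, 4.8, 73.5, -81.9]
wrist [173.0, 382.0] 680 [485.9, -257.8, 59.3, 20.4, 36.6, -4.0] [485.6, -258.1, 59.3, 20.7, 38.2, -4.6]
shift [-142. -146.   -2.] turn -13.0 now [ 0.6263 -0.1155  0.1525] ytool -7.0 open 0.69 t 23.7
```

```bash
python3 -m crank '[[[-35,-36,0],-4,255],[[-70,-72,0],-8,255],[[-105,-108,0],-13,255],[[-142,-145,0],-13,255],[[-142,-145,0],-13,255],[[-142,-145,0],-13,255],[[-142,-145,0],-13,255],[[-142,-145,0],-13,255]]' 45
python3 - <<'E'
from h import *
go(.4655,-.239,.070,6.3)
for o in cartons(cam('scene')): print('scene',*o)
E
```

```text
time: 24.5
eef_pos: [0.4674, -0.2385, 0.1546]
tcp_rot: [0.668, 0.744, 0.0, -0.001]
contact_force: [-0.4, -0.2, -2.7]
opening: 0.691
finger_force: 51.0
shift [-0. -2. 85.] turn -0.2 now [ 0.4674 -0.2385  0.1546] ytool 6.1 open 0.69 t 24.5
scene [385.0, 192.0] 3119 [391.9, -191.0, 496.2, 37.2, 68.5, -47.6] [395.3, -188.4, 496.2, 40.9, 62.8, -47.4]
scene [398.0, 288.0] 2980 [465.7, -240.7, 187.6, 66.6, 94.8, 5.7] [468.9, -240.0, 187.6, 62.1, 93.0, 5.5]
scene [438.0, 340.0] 997 [471.2, -392.7, 40.8, 64.0, 94.5, -11.9] [473.6, -392.4, 40.8, 62.1, 94.2, -11.6]
```

```bash
python3 -m crank '[[[-1,-3,30],0,255],[[-1,-3,55],0,255],[[-1,-3,70],0,255],[[-1,-3,78],0,255],[[-1,-3,82],0,255],[[-1,-3,84],0,255],[[-1,-3,85],0,255],[[-1,-3,85],0,255]]' 45
python3 - <<'E'
from h import *
go(.464,-.239,.070,6.3);print(get_state()['contact_force'])
E
```

```text
time: 25.35
eef_pos: [0.4645, -0.2412, 0.0712]
tcp_rot: [0.669, 0.743, 0.0, 0.001]
contact_force: [0.1, 0.1, -2.7]
opening: 0.698
finger_force: 51.0
shift [ 2. -0.  1.] turn -0.3 now [ 0.4645 -0.2412  0.0712] ytool 6.0 open 0.7 t 25.4
[ 0.09043559  0.13222427 -2.74113523]
```

Not in contact yet, so I'll go down a few mm more, then release and rise.

```bash
python3 -m crank '[[[1,0,1],0,255],[[1,0,2],0,255],[[1,0,3],0,255],[[1,0,3],0,255]]' 45
python3 -m crank '[[[0,0,0],0,0],[[0,0,0],0,0],[[0,0,0],0,0],[[0,0,0],0,0],[[0,0,-40],0,0],[[0,0,-90],0,0],[[0,0,-130],0,0],[[0,0,-130],0,0]]'
python3 - <<'E'
from h import *
for n in('wrist','scene'):
  for o in cartons(cam(n)): print(n,*o)
go(.614,-.263,.2,-9.2)
E
```

```text
time: 25.75
eef_pos: [0.464, -0.2399, 0.068]
tcp_rot: [0.669, 0.743, 0.0, 0.0]
contact_force: [-1.9, 1.7, 2.8]
opening: 0.694
finger_force: 51.6
time: 26.55
eef_pos: [0.4672, -0.2423, 0.2051]
tcp_rot: [0.669, 0.743, 0.0, 0.007]
contact_force: [-0.6, -0.3, -0.1]
opening: 1.001
finger_force: 0.0
wrist [312.0, 178.0] 8258 [464.4, -238.6, 99.3, 59.0, 94.2, 5.9] [464.5, -239.2, 99.3, 59.6, 94.3, 6.0]
wrist [449.0, 208.0] 2261 [593.8, -260.0, 39.3, 28.3, 92.8, -11.2] [595.2, -261.5, 39.3, 24.6, 95.2, -12.4]
wrist [488.0, 221.0] 1708 [635.3, -267.9, 39.5, 22.0, 95.1, -5.9] [635.3, -268.3, 39.5, 23.3, 95.2, -5.9]
wrist [288.0, 310.0] 1755 [453.1, -383.4, 39.3, 20.0, 100.2, -11.5] [453.1, -386.4, 39.3, 19.3, 95.6, -11.9]
wrist [327.0, 318.0] 1469 [494.1, -389.4, 39.4, 21.2, 95.1, -8.8] [494.0, -392.0, 39.4, 20.6, 90.0, -9.8]
scene [387.0, 177.0] 3516 [398.1, -190.1, 521.1, 46.5, 110.0, -38.5] [398.5, -188.3, 521.1, 52.0, 108.1, -38.4]
scene [425.0, 271.0] 786 [612.5, -268.6, 41.3, 64.9, 95.6, -9.4] [614.9, -267.9, 41.3, 60.4, 95.0, -8.6]
scene [386.0, 301.0] 1642 [462.2, -241.8, 100.8, 66.2, 94.2, 6.9] [464.7, -241.3, 100.8, 61.1, 93.8, 7.0]
scene [438.0, 340.0] 1004 [471.5, -392.1, 40.7, 62.7, 93.7, -11.2] [473.2, -392.5, 40.7, 61.2, 93.6, -11.7]
shift [-38. 146.  -1.] turn 15.2 now [ 0.4644 -0.2402  0.1987] ytool 6.0 open 1.0 t 26.6
```

c1 sits exactly on the base (top at 100 mm). Next c2.

```bash
python3 -m crank '[[[-10,40,0],5,0],[[-19,80,0],10,0],[[-28,115,0],15,0],[[-38,147,0],15,0],[[-38,147,0],15,0],[[-38,147,0],15,0],[[-38,147,0],15,0]]' 45
python3 - <<'E'
from h import *
for o in cartons(cam('wrist')): print('wrist',*o[:3])
go(.616,-.263,.004,-9.2)
E
```

```text
time: 27.35
eef_pos: [0.6126, -0.2616, 0.1956]
tcp_rot: [0.76, 0.65, -0.001, -0.002]
contact_force: [0.6, -0.2, -0.3]
opening: 1.001
finger_force: 0.0
wrist [142.0, 188.0] 12873 [468.3, -238.4, 99.1, 66.0, 94.3, 6.0]
wrist [298.0, 185.0] 2222 [595.5, -261.6, 39.3, 18.4, 94.3, -9.4]
wrist [344.0, 185.0] 2204 [635.7, -268.3, 39.3, 18.3, 93.4, -9.1]
wrist [223.0, 325.0] 1836 [495.4, -391.2, 39.1, 22.4, 99.3, -12.1]
shift [ -1.   4. 192.] turn 0.2 now [ 0.6127 -0.2617  0.1963] ytool -9.0 open 1.0 t 27.4
```

```bash
python3 -m crank '[[[-3,3,50],0,0],[[-3,3,100],0,0],[[-3,3,150],0,0],[[-3,3,180],0,0],[[-3,3,190],0,0],[[-3,3,190],0,0],[[-3,3,190],0,255],[[-3,3,190],0,255],[[-3,3,190],0,255],[[-3,3,190],0,255]]' 45
python3 -m crank '[[[0,0,0],0,255],[[0,0,0],0,255],[[0,0,0],0,255],[[0,0,-30],0,255],[[0,0,-70],0,255],[[0,0,-110],0,255],[[0,0,-150],0,255],[[0,0,-180],0,255],[[0,0,-180],0,255]]'
python3 - <<'E'
from h import *
go(.4645,-.239,.185,6.3)
for o in cartons(cam('scene')): print('scene',*o[:3])
E
```

```text
time: 28.4
eef_pos: [0.6184, -0.2668, 0.0109]
tcp_rot: [0.76, 0.65, 0.001, 0.003]
contact_force: [-1.1, 0.0, 7.1]
opening: 0.693
finger_force: 52.0
time: 29.3
eef_pos: [0.6194, -0.2671, 0.1945]
tcp_rot: [0.76, 0.65, 0.002, 0.006]
contact_force: [0.8, -0.9, -1.3]
opening: 0.693
finger_force: 51.1
shift [   4. -157.    8.] turn -15.3 now [ 0.6194 -0.2671  0.1945] ytool -9.0 open 0.69 t 29.3
scene [399.0, 136.0] 4934 [402.3, -137.7, 591.5, 49.4, 101.7, -33.5]
scene [441.0, 233.0] 1135 [576.9, -264.1, 266.9, 28.3, 48.7, 74.3]
scene [385.0, 300.0] 1687 [462.0, -242.0, 101.1, 64.8, 94.6, 5.6]
scene [438.0, 340.0] 1007 [470.9, -392.6, 40.8, 64.0, 94.7, -11.5]
```

```bash
python3 -m crank '[[[1,-40,0],-5,255],[[2,-80,0],-10,255],[[3,-120,0],-15,255],[[4,-154,0],-15,255],[[4,-154,0],-15,255],[[4,-154,0],-15,255],[[4,-154,0],-15,255],[[4,-154,0],-15,255]]' 45
python3 - <<'E'
from h import *
go(.4645,-.239,.112,6.3)
for o in cartons(cam('scene')): print('scene',*o[:3])
E
```

```text
time: 30.15
eef_pos: [0.4657, -0.2378, 0.1869]
tcp_rot: [0.669, 0.743, 0.0, -0.0]
contact_force: [-0.8, -0.1, -2.4]
opening: 0.692
finger_force: 51.0
shift [-1. -1. 75.] turn -0.2 now [ 0.4657 -0.2378  0.1869] ytool 6.1 open 0.69 t 30.1
scene [386.0, 181.0] 3368 [397.9, -187.1, 510.5, 44.0, 107.4, -41.8]
scene [388.0, 289.0] 2685 [462.2, -240.4, 217.1, 65.8, 94.2, 4.9]
scene [438.0, 340.0] 989 [470.6, -392.5, 40.9, 64.2, 94.7, -11.2]
```

```bash
python3 -m crank '[[[-1,0,30],0,255],[[-1,0,55],0,255],[[-1,0,68],0,255],[[-1,0,73],0,255],[[-1,0,75],0,255],[[-1,0,76],0,255],[[-1,0,77],0,255],[[-1,0,77],0,255]]' 45
python3 -m crank '[[[0,0,1],0,255],[[0,0,1],0,255]]' 45
```

```text
time: 31.0
eef_pos: [0.4656, -0.2389, 0.1112]
tcp_rot: [0.669, 0.743, 0.0, 0.001]
contact_force: [0.5, -1.2, -2.3]
opening: 0.693
finger_force: 50.9
time: 31.2
eef_pos: [0.4657, -0.2389, 0.1109]
tcp_rot: [0.669, 0.743, 0.0, 0.001]
contact_force: [-2.0, 2.3, 5.8]
opening: 0.691
finger_force: 51.8
```

In contact; releasing and going to c3.

```bash
python3 -m crank '[[[0,0,0],0,0],[[0,0,0],0,0],[[0,0,0],0,0],[[0,0,0],0,0],[[0,0,-40],0,0],[[0,0,-80],0,0],[[0,0,-90],0,0],[[0,0,-90],0,0]]'
python3 - <<'E'
from h import *
for n in('wrist','scene'):
  for o in cartons(cam(n)): print(n,*o[:3])
go(.473,-.390,.2,-11.6)
E
```

```text
time: 32.0
eef_pos: [0.4663, -0.2395, 0.2018]
tcp_rot: [0.669, 0.743, 0.0, 0.003]
contact_force: [-0.9, 0.3, -0.7]
opening: 1.001
finger_force: 0.0
wrist [314.0, 222.0] 13278 [466.1, -237.6, 139.4, 59.0, 95.1, 6.0]
scene [387.0, 176.0] 3404 [398.6, -187.6, 519.6, 44.4, 108.5, -40.5]
scene [387.0, 297.0] 2038 [463.8, -241.0, 141.0, 64.6, 95.0, 6.3]
scene [438.0, 339.0] 1001 [471.4, -392.6, 40.7, 62.8, 94.7, -11.2]
shift [-152.   -8.   -2.] turn 17.6 now [ 0.4645 -0.2381  0.1981] ytool 6.0 open 1.0 t 32.1
```

```bash
python3 -m crank '[[[-40,-2,0],6,0],[[-80,-4,0],12,0],[[-120,-6,0],18,0],[[-152,-8,0],18,0],[[-152,-8,0],18,0],[[-152,-8,0],18,0],[[-152,-8,0],18,0]]' 45
python3 - <<'E'
from h import *
for o in cartons(cam('wrist')): print('wrist',*o[:3])
go(.474,-.390,.004,-11.6)
E
```

```text
time: 32.8
eef_pos: [0.4726, -0.389, 0.1975]
tcp_rot: [0.777, 0.63, 0.0, -0.002]
contact_force: [0.3, 0.3, 0.2]
opening: 1.0
finger_force: 0.0
wrist [234.0, 38.0] 2672 [449.8, -273.2, 139.3, 19.5, 34.1, 4.6]
wrist [310.0, 28.0] 1862 [490.0, -276.5, 139.2, 17.0, 21.6, 81.5]
wrist [295.0, 183.0] 2221 [453.2, -386.5, 39.3, 18.6, 93.8, -11.5]
wrist [341.0, 182.0] 2202 [493.3, -394.9, 39.3, 18.0, 93.7, -11.4]
shift [ -1.   2. 194.] turn -0.3 now [ 0.4729 -0.389   0.198 ] ytool -11.9 open 1.0 t 32.9
```

Clearance between the wrist camera and the column is tight, so I'll flip the tool half a turn to put the camera on the free side.

```bash
python3 -m crank '[[[-1,1,0],85,0],[[-1,1,0],85,0],[[-1,1,0],85,0],[[-1,1,0],85,0],[[-1,1,0],85,0],[[-1,1,0],85,0],[[-1,1,0],85,0],[[-1,1,0],85,0],[[-1,1,0],85,0],[[-1,1,0],85,0]]' 45
python3 -m crank '[[[0,0,0],85,0],[[0,0,0],85,0],[[0,0,0],85,0],[[0,0,0],85,0],[[0,0,0],85,0],[[0,0,0],85,0],[[0,0,0],85,0],[[0,0,0],85,0],[[0,0,0],85,0],[[0,0,0],85,0]]'
python3 - <<'E'
from h import *
go(.4733,-.3907,.006,-11.6);print(get_state()['qpos'].round(2))
for o in cartons(cam('wrist')): print('wrist',*o[:3])
E
```

```text
time: 33.85
eef_pos: [0.4741, -0.3902, 0.1993]
tcp_rot: [0.998, -0.063, -0.0, -0.0]
contact_force: [-0.2, -0.6, 0.0]
opening: 1.001
finger_force: 0.0
time: 34.85
eef_pos: [0.4741, -0.3903, 0.1992]
tcp_rot: [-0.693, 0.721, 0.0, 0.0]
contact_force: [-0.1, 0.0, -0.5]
opening: 0.996
finger_force: 0.0
shift [  1.   1. 193.] turn 9.4 now [ 0.4741 -0.3903  0.1992] ytool 177.8 open 1.0 t 34.9
[-0.85  0.18  1.76  0.    1.2   2.33]
wrist [296.0, 175.0] 2233 [493.1, -395.9, 39.3, 18.7, 94.5, -11.6]
wrist [342.0, 182.0] 2142 [453.2, -387.7, 39.3, 18.1, 94.3, -11.6]
wrist [331.0, 296.0] 2715 [467.2, -262.4, 59.0, 74.2, 76.2, 6.2]
```

```bash
python3 -m crank '[[[1,1,50],9,0],[[1,1,100],9,0],[[1,1,150],9,0],[[1,1,180],9,0],[[1,1,190],9,0],[[1,1,192],9,0],[[1,1,192],9,0],[[1,1,192],9,255],[[1,1,192],9,255],[[1,1,192],9,255]]' 45
python3 -m crank '[[[0,0,0],0,255],[[0,0,0],0,255],[[0,0,0],0,255],[[0,0,-40],0,255],[[0,0,-90],0,255],[[0,0,-140],0,255],[[0,0,-190],0,255],[[0,0,-220],0,255],[[0,0,-220],0,255]]'
python3 - <<'E'
from h import *
go(.4645,-.239,.23,6.3)
for o in cartons(cam('scene')): print('scene',*o[:3])
E
```

```text
time: 35.9
eef_pos: [0.4741, -0.3941, 0.0099]
tcp_rot: [-0.636, 0.771, -0.002, 0.0]
contact_force: [0.4, 0.7, 4.9]
opening: 0.695
finger_force: 50.8
time: 36.8
eef_pos: [0.4749, -0.3949, 0.2345]
tcp_rot: [-0.636, 0.771, -0.006, 0.0]
contact_force: [-0.3, -0.3, -2.2]
opening: 0.694
finger_force: 50.2
shift [-151.   40.    3.] turn -17.3 now [ 0.4749 -0.3949  0.2345] ytool 169.0 open 0.69 t 36.8
scene [464.0, 203.0] 5677 [394.3, -305.0, 566.4, 53.2, 76.5, -47.6]
scene [387.0, 296.0] 2102 [463.4, -241.3, 141.0, 65.1, 94.4, 6.2]
scene [443.0, 287.0] 198 [464.7, -353.5, 264.9, 22.4, 35.9, -89.0]
scene [472.0, 307.0] 662 [467.0, -421.2, 265.0, 37.6, 67.0, 79.2]
```

```bash
python3 -m crank '[[[-40,10,0],-6,255],[[-80,20,0],-12,255],[[-120,30,0],-17,255],[[-150,40,0],-17,255],[[-150,40,0],-17,255],[[-150,40,0],-17,255],[[-150,40,0],-17,255],[[-150,40,0],-17,255]]' 45
python3 - <<'E'
from h import *
go(.4645,-.240,.151,6.3)
for o in cartons(cam('scene')): print('scene',*o[:3])
E
```

```text
time: 37.65
eef_pos: [0.4619, -0.2386, 0.2265]
tcp_rot: [0.743, -0.669, -0.001, 0.0]
contact_force: [0.0, -0.0, -1.9]
opening: 0.69
finger_force: 50.1
shift [ 2. -2. 75.] turn -0.3 now [ 0.4619 -0.2386  0.2265] ytool -174.0 open 0.69 t 37.6
scene [388.0, 168.0] 3590 [400.0, -192.0, 540.6, 58.3, 112.8, -39.8]
scene [389.0, 287.0] 2875 [458.0, -239.5, 257.3, 66.1, 93.7, 5.6]
```

```bash
python3 -m crank '[[[2,-4,30],0,255],[[2,-4,55],0,255],[[2,-4,68],0,255],[[2,-4,73],0,255],[[2,-4,75],0,255],[[2,-4,76],0,255],[[2,-4,77],0,255],[[2,-4,77],0,255]]' 45
python3 -m crank '[[[0,0,1],0,255],[[0,0,1],0,255]]' 45
```

```text
time: 38.5
eef_pos: [0.4668, -0.2397, 0.1512]
tcp_rot: [0.743, -0.669, 0.001, -0.0]
contact_force: [-0.2, 0.3, -2.1]
opening: 0.693
finger_force: 50.1
time: 38.7
eef_pos: [0.4667, -0.2396, 0.15]
tcp_rot: [0.743, -0.669, 0.001, -0.0]
contact_force: [0.4, -0.1, 0.1]
opening: 0.695
finger_force: 50.2
```

Just touching. Releasing, rising, and retreating clear to check.

```bash
python3 -m crank '[[[0,0,1],0,255],[[0,0,1],0,0],[[0,0,1],0,0],[[0,0,1],0,0],[[0,0,1],0,0],[[0,0,-40],0,0],[[0,0,-80],0,0],[[0,0,-110],0,0],[[0,0,-110],0,0]]'
python3 -m crank '[[[50,0,-110],0,0],[[100,0,-110],0,0],[[150,0,-110],0,0],[[200,0,-110],0,0],[[240,0,-110],0,0],[[240,0,-110],0,0]]'
python3 - <<'E'
from h import *
t=cam('top');s=cam('scene')
for n,c in(('top',t),('scene',s)):
    for o in cartons(c): print(n,*o[:3])
    P=cloud(c);x,y,z=P[...,0],P[...,1],P[...,2]
    m=(x>.46)&(x<.50)&(y>0)&(y<.06)&(z>.235)&(z<.28);print(n,'handle',P[m].mean(0))
cv2.imwrite('pics/end.png',np.hstack([cv2.resize(t['frame'][110:280,250:480],(400,296)),cv2.resize(s['frame'][110:350,220:480],(400,369))[:296]]))
E
```

```text
time: 39.6
eef_pos: [0.4685, -0.2411, 0.2654]
tcp_rot: [0.743, -0.669, 0.005, -0.0]
contact_force: [-0.2, 0.1, 0.7]
opening: 1.003
finger_force: 0.0
time: 40.2
eef_pos: [0.4911, -0.481, 0.3678]
tcp_rot: [0.743, -0.67, -0.001, 0.0]
contact_force: [0.3, -0.5, -0.2]
opening: 1.005
finger_force: 0.0
top [407.0, 220.0] 920 [466.0, -233.8, 181.8, 57.1, 94.5, 6.1]
top handle [0.47886051 0.02674097 0.25568112]
scene [546.0, 169.0] 8419 [385.0, -348.4, 669.0, 89.5, 173.4, 31.6]
scene [388.0, 291.0] 2545 [464.3, -240.0, 181.1, 64.7, 94.6, 6.2]
scene handle [nan nan nan]<stdin>:6: RuntimeWarning: Mean of empty slice.
  ret = um.true_divide(
```

View pics/end.png

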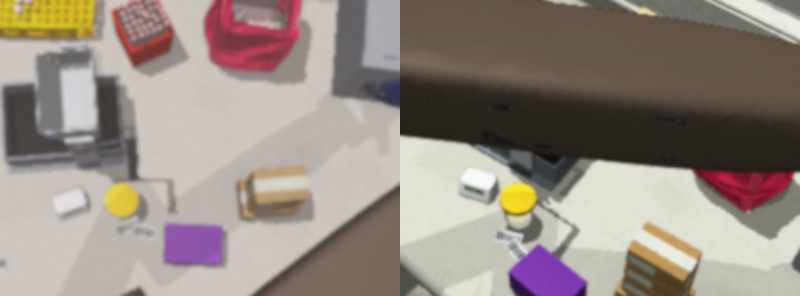

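The column stands square at crop (275,190), within 3 mm, and the top carton's upper face is at 181 mm. The bucket is upright and empty. The cup and timer are where they were. Handing in.

```bash
python3 -c "
from plant import ctrl
print(ctrl.sign_off())"
```

```text
the job is handed in; nothing more can be done
None
```

Handed in at about 40 s: both amber bottles were dumped into the catch tray, the bucket is back upright, and the three small cartons stand squarely on the base carton; no verdict came back.

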